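# Re-arm the lab furnace: reset knob, then hold the enable key turned

## Robot

A 6-joint arm with a two-finger parallel gripper is mounted at the origin on the work surface. World frame = base frame: x ahead of the robot, y to its left, z up, the work surface at z = 0. Lengths are in m, angles in degrees, forces in N, time in s.
With the tool pointing down it reaches from about 0.25 to 0.725 m from the base axis. Payload 9.7 kg.
Tool frame: the origin (TCP) lies midway between the tips of the shut fingers; the grasp point (between the pads) lies 19 mm behind it; z points along the fingers, y is the line along which they close (so a half turn about z gives the same grasp; the last joint's range is limited). The gripper opens to 85 mm and grips with 20 to 120 N. Pads are 22 mm wide; open, the fingers measure 114 mm over their backs; the gripper's body (76 mm by 85 mm) begins 54 mm behind the grasp point. The pads swing forward as they close: fully open they stand 13 mm farther back than shut.
Start: joints at [68.87, 4.979, 10.078, 95.1, 0, 90], TCP at [0.198, 0.513, 0.204] pointing down, gripper open.
Joint ranges: [-179.16, 179.16], [-48.56, 103.87], [-65.8, 70.77], [-126.05, 130.52], [-82.76, 87.17], [-180, 180]. Speed limits (degrees/s): [127.2, 127.2, 147.25, 180, 180, 180].

## Interface

Orientations are given as [roll, pitch, yaw] about the fixed x, y, z axes, in that order (R = Rz(yaw) Ry(pitch) Rx(roll)).
In Python, from workcell import bot gives the robot as it stands.
- The arm moves only by the shell command python3 -m crank 'ROWS' [FORCE]. ROWS is JSON, a list of rows, each an object with "gripper": the finger opening in mm, from 0 to 85.4; "travel": the shift along the tool's x, y, z in mm, a list of three; "twist": the turn, a rotation vector about the tool's x, y, z in rad, a list of three. In form: [{"gripper": gripper, "travel": [tx, ty, tz], "twist": [rx, ry, rz]}, ...]. A call has 1 to 12 rows; each row shifts and turns the commanded pose from where the row before left it, along the tool's axes as they then stand; what a row does not reach is not made up. A row lasts 1/8 s, in which the tool goes at most 62.5 mm and 10.7 degrees, less where a joint would pass 70% of its speed; a pose out of reach is approached as far as the arm can. A call is refused whole if a number of a shift passes 62.5 or a number of a turn 0.188, either way. A call with a gripper value outside its range is refused whole. The fingers move at their own pace and stop on an object; FORCE is the grip in N (left out, the last holds). Time passes only in rows, so rows that do not move let the fingers close. It gives the time, the measured TCP pose, the force, the opening and the grip force at its end, in the units of the state.
- bot.get_obs(): the state, without advancing time (a new reading comes with each control period).
- bot.camera(name): name is "side" or "top" or "wrist"; returns the picture (384x512x3 uint8, red, green, blue); there is no depth.
- bot.calibration(name): a dict with "vfov" (degrees; the focal length in pixels is half the picture's height over the tangent of half this angle, whatever the lens; pixels are square), "cx", "cy" (the principal point, pixels), "camera_from_world" (4x4, takes a point from world to camera coordinates). Camera axes: x right, y down, z forward; pixel columns grow to the right and rows downward; lengths in m; the calibration is good to about 2 mm. A picture is of the moment at which its call begins: read the wrist's pose just before it. calibration takes no time and is no camera call; for the wrist camera it gives the pose at the moment of the call.
- bot.job_done(): hands the job in; it is judged then, once.
The state is a dict: "time": time; "q": joint angles; "qd": joint speeds; "joint_efforts": joint torques, N m; "ee_pos": TCP position; "tcp_rot": TCP orientation; "wrist_force": force on the tool from outside, world axes, zero at the start; "torque": the same for the moment, N m; "opening": finger opening in m; "grasp_force": force on a finger pad.
Only numpy, scipy, OpenCV 4.12 (cv2) and the standard library are available. Lean on these libraries where they do the work, as an engineer would, in place of code of your own. Each camera call takes 0.05 s, during which the arm holds its last target. There are 200 camera calls.

## Task

Re-arm the furnace control console: twist the blue spring-return reset knob clockwise to its stop and let it spring back, then take the red-headed key from its stand, push it fully home in the brass lock (wiggle it past the sticky pins, and do not turn the lock before it is home) and turn it clockwise a quarter turn to the stop. The lock is sprung, so finish while still gripping the key and holding it turned, key still fully home; leave the two bottles and the crucible standing where they are.

Things in the scene. Friction and masses are not known exactly. Their poses are not given: they have to be found in the camera images.
- console: White fixed control box, 170 (x) x 290 (y) x 90 mm high; origin at the centre of its underside. x points away from its front (black display), y along its width towards the lock's end, z up. On its top: brass lock at y = +75 mm, blue reset knob at y = -75 mm.
- lock_mouth (a point): Centre of the brass lock's face, at the keyway's mouth, 94 mm above the bench, 4 mm above the console's top. Axes as the console's; it does not turn with the lock. Keyway: straight down, 34 mm deep, 12.5 mm long along x and 6.5 mm wide along y with the lock at 0, 2 mm bevel at the mouth. Brass face 25 mm square in a black ring of 54 mm diameter, 2.5 mm lower.
- plug (a joint): Turn of the lock: 0 = rest, grows clockwise seen from above, stop at 1.5 rad. A spring turns it back: 0.03 N m at 0, 0.15 N m at the stop. It is meant to be turned only by the key, fully home; the blade has about 0.15 rad of play in the keyway, so the key itself must turn farther, until the stop is felt.
- pin_a (a joint): Sticky pin in the keyway, 10 mm below the lock's face, on the +y side; a 6 mm ball that stands 2 mm into the keyway at 0, pushed back by the blade (m). Straight pushing takes 4 to 9 N here and 10 to 18 N at the second pin; rocking the key 1 to 2 mm along y while pushing shoves it aside. It stays where it is shoved.
- pin_b (a joint): Second sticky pin, the same, 18 mm below the lock's face, on the -y side.
- knob_grip (a point): On the axis of the blue reset knob, at the height to grip it: 30 mm above the console's top, 120 mm above the bench. It turns with the knob: x along its bar grip, 44 mm long, 12 mm thick (y), 32 mm tall; the bar's top is 10 mm above this point, and a 42 mm disc lies 22 mm below it. At rest the bar lies along the console's x.
- knob (a joint): Turn of the reset knob: 0 = rest, grows clockwise seen from above, stop at 1.2 rad. A spring turns it back: 0.02 N m at 0, 0.1 N m at the stop; let go, it returns to 0.
- key_bow (a point): Centre of the key's red head, 30 (x) x 10 (y) x 34 mm (z); z points from blade to head. Below it a steel collar 18 x 9 mm, 6 mm tall, whose underside (shoulder) is 23 mm below this point; then the blade, 11 (x) x 5 (y) mm, 26 mm long, round-ended. Goes in either way round. Home in the lock: shoulder on the brass face, this point 23 mm above lock_mouth.
- key_tip (a point): End of the key's blade, 49 mm below key_bow along the key's z; 26 mm below lock_mouth when the key is fully home.
- key: The whole key, about 60 g; origin on its axis in the shoulder plane, 23 mm below key_bow; same axes.
- keystand: Fixed aluminium block, 60 x 60 x 45 mm high, origin at the centre of its underside. The key stands upright in a slot in its top (12.5 mm along x, 6.5 mm along y, no pins), shoulder on the block's top, so the head's centre is 68 mm above the bench.
- bottle_a: Amber bottle with blue cap, 56 mm diameter, 110 mm tall, loose; origin at the centre of its underside. Leave alone.
- bottle_b: Another such bottle. Leave alone.
- crucible: White ceramic crucible, 60 mm across, 50 mm tall, loose; origin at the centre of its underside. Leave alone.
There are look-alikes about, which are no part of the job. What is shaped like the key but purple or turquoise is not meant.

How it is judged (in metres and radians):
On the way, in this order (a step that is already met when the one before it is completed fails the run):
1. the reset knob is twisted clockwise to its stop (value of joint knob above 1.1 rad), for 0.1 s.
2. the reset knob is let go and has sprung back (value of joint knob below 0.12 rad and contact force between anything else and knob below 0.5 N), for 0.2 s.
3. the key is fully home in the lock, not yet turned (z of key_tip in the frame of lock_mouth below -0.0235 m and horizontal distance between key_tip and lock_mouth below 0.004 m and value of joint plug below 0.35 rad), for 0.1 s.
At the end, for the whole second after the job is handed in: The gripper still holds the key, which is home in the lock (blade end at least 23.5 mm below the lock's face, within 4 mm of its axis), and the lock is held turned by more than 1.25 rad (stop at 1.5); the reset knob is back at rest (under 0.12 rad) (z of key_tip in the frame of lock_mouth below -0.0235 m and horizontal distance between key_tip and lock_mouth below 0.004 m and value of joint plug above 1.25 rad and value of joint knob below 0.12 rad and contact force between the fingers and key above 1 N); the arm keeps its last pose, push and grip.
It fails at once if the lock was forced round (over 0.4 rad) while the key was not home (blade end less than 21 mm below the lock's face) (value of joint plug above 0.4 rad and z of key_tip in the frame of lock_mouth above -0.021 m).
It fails at once if bottle_a was moved by more than 20 mm or tipped (distance of bottle_a from where it was at the start of the episode above 0.02 m or angle between bottle_a's own z axis and vertical above 0.35 rad).
It fails at once if bottle_b was moved by more than 20 mm or tipped (distance of bottle_b from where it was at the start of the episode above 0.02 m or angle between bottle_b's own z axis and vertical above 0.35 rad).
It fails at once if crucible was moved by more than 20 mm or tipped (distance of crucible from where it was at the start of the episode above 0.02 m or angle between crucible's own z axis and vertical above 0.35 rad).
It also fails if it takes over 72 s, if anything falls off the work surface, if the arm or the gripper's body presses on something with over 40 N, if the wrist force passes 120 N, or if a joint passes its speed limit or range.

## Working session

There is one attempt and no reset: what is moved stays moved. The work goes in short steps, Python scripts to look and compute and a shell command to move; the robot and the scene stay as the last step left them, time stands still between calls to the robot, and variables do not carry over. Pictures are saved under pics/ and viewed, at most 11 in all, crops included, and the job is handed in when it is done.

```bash
mkdir -p pics; ls
python3 - <<'E'
from workcell import bot
import cv2,numpy as np
print(bot.get_obs())
ims=[]
for n in("side","top","wrist"):
    im=bot.camera(n)[:,:,::-1]; cv2.imwrite(f"pics/{n}0.png",im)
    c=bot.calibration(n); print(n,c)
E
```

```text
pics
{'time': 0.0, 'q': array([ 6.88669588e+01,  5.01153403e+00,  1.00323198e+01,  9.50988506e+01,
       -1.04323651e-04,  9.00001025e+01]), 'qd': array([-0.06372902,  0.06174094, -0.04532111, -0.04920851,  0.049792  ,
       -0.00912827]), 'joint_efforts': array([ 2.39648303e-03, -5.20391607e+01,  4.64794064e+01,  1.64921978e-02,
       -2.41073832e-05, -6.72842635e-07]), 'ee_pos': array([0.19819615, 0.51275516, 0.20365981]), 'tcp_rot': array([-1.79921935e+02,  1.04463215e-04,  1.58866856e+02]), 'wrist_force': array([ 0.20800847, -0.09673356, -0.13961704]), 'torque': array([-0.01417043, -0.05035932, -0.02734761]), 'grasp_force': 0.0, 'opening': 0.08517513959680985}
side {'vfov': 50.41297488099285, 'cx': 260.1575638223168, 'cy': 182.75586601692228, 'camera_from_world': array([[ 9.53964301e-01, -2.99919899e-01,  4.09076746e-04,
        -4.89918603e-01],
       [-1.81575763e-01, -5.78628035e-01, -7.95122531e-01,
         1.49899960e-01],
       [ 2.38709773e-01,  7.58444230e-01, -6.06448674e-01,
         9.69794477e-01],
       [ 0.00000000e+00,  0.00000000e+00,  0.00000000e+00,
         1.00000000e+00]])}
top {'vfov': 43.652878665733574, 'cx': 258.1822417403916, 'cy': 198.70478233043718, 'camera_from_world': array([[ 0.02463858, -0.99925568,  0.02968209, -0.06422147],
       [-0.99709857, -0.02670283, -0.07128398,  0.49370294],
       [ 0.07202351, -0.02783963, -0.99701433,  1.44666189],
       [ 0.        ,  0.        ,  0.        ,  1.        ]])}
wrist {'vfov': 69.28576088152931, 'cx': 255.96117883283088, 'cy': 191.15405725634173, 'camera_from_world': array([[ 3.60697101e-01,  9.32682498e-01, -9.78846176e-04,
        -5.49600270e-01],
       [ 8.89538816e-01, -3.43696223e-01,  3.00987709e-01,
        -3.74146631e-02],
       [ 2.80389543e-01, -1.09436116e-01, -9.53627517e-01,
         3.79389198e-01],
       [ 0.00000000e+00,  0.00000000e+00,  0.00000000e+00,
         1.00000000e+00]])}
```

View pics/top0.png

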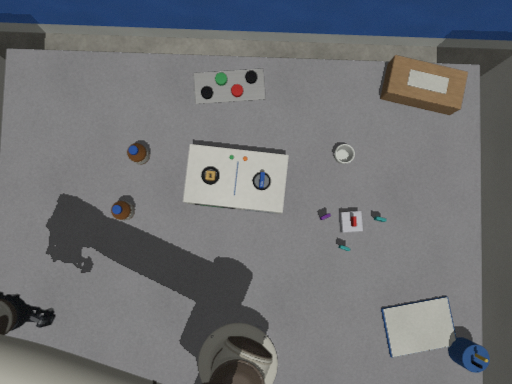

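View pics/side0.png

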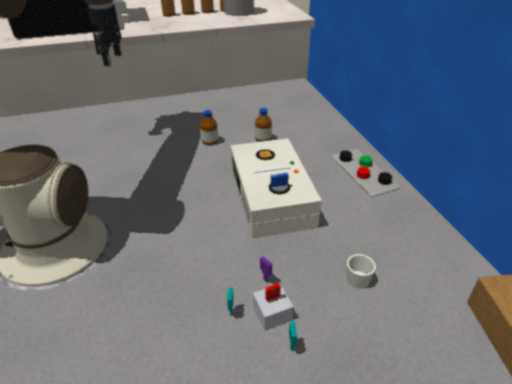

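The top view shows the lock at about (210,175), the knob at (262,180) and the red key on its stand at (352,222). The purple look-alike is at (325,216) and the turquoise ones at (379,218) and (344,247). The bottles are at (137,153) and (121,210), the crucible at (345,154). The side view shows the same layout: knob (279,181), lock (265,154), key (273,292).

```bash
cat > h.py <<'E'
import cv2,numpy as np
from workcell import bot
def K(c): 
    f=192/np.tan(np.radians(c["vfov"]/2)); return f
def ray(c,u,v):
    M=c["camera_from_world"]; R,t=M[:3,:3],M[:3,3]; f=K(c)
    d=R.T@np.array([(u-c["cx"])/f,(v-c["cy"])/f,1]); return -R.T@t,d
def plane(c,u,v,z):
    o,d=ray(c,u,v); return o+d*(z-o[2])/d[2]
def tri(*rs):
    A=0;b=0
    for o,d in rs:
        d=d/np.linalg.norm(d);P=np.eye(3)-np.outer(d,d);A=A+P;b=b+P@o
    x=np.linalg.solve(A,b)
    return x,[np.linalg.norm(np.cross(x-o,d/np.linalg.norm(d))) for o,d in rs]
HSV={"red":((0,150,60),(6,255,255)),"blue":((108,150,60),(125,255,255)),"brass":((12,120,90),(28,255,255))}
def blobs(im,col,amin=6):
    h=cv2.cvtColor(im,cv2.COLOR_RGB2HSV); lo,hi=HSV[col]
    m=cv2.inRange(h,lo,hi)
    if col=="red": m|=cv2.inRange(h,(174,150,60),(180,255,255))
    cs,_=cv2.findContours(m,cv2.RETR_EXTERNAL,cv2.CHAIN_APPROX_NONE)
    out=[]
    for c in cs:
        a=cv2.contourArea(c)
        if a<amin: continue
        r=cv2.minAreaRect(c); mm=cv2.moments(c)
        out.append((np.array([mm["m10"],mm["m01"]])/mm["m00"],a,r,c))
    return out
def near(im,col,p,amin=6):
    return min(blobs(im,col,amin),key=lambda b:np.hypot(*(b[0]-p)))
E
python3 - <<'E'
from h import *
ims={n:cv2.imread(f"pics/{n}0.png")[:,:,::-1].copy() for n in("top","side")}
for name,col,pt,ps in(("knob","blue",(262,180),(279,181)),("lock","brass",(210,175),(265,154)),("key","red",(352,222),(273,292))):
    r=[]
    for n,p in(("top",pt),("side",ps)):
        b=near(ims[n],col,p); print(name,n,b[0].round(1),b[1],b[2]); r.append(ray(bot.calibration(n),*b[0]))
    x,e=tri(*r); print(name,x.round(4),np.round(e,4))
c=bot.calibration("top")
for p in((137,153),(121,210)): print("bottle",plane(c,*p,.1).round(3))
print("cruc",plane(c,345,154,.05).round(3)); print("purple",plane(c,325,216,.03).round(3),"turq",plane(c,379,218,.03).round(3),plane(c,344,247,.03).round(3))
print("console corners",[plane(c,*p,.09)[:2].round(3) for p in((190,146),(288,153),(283,212),(184,205))])
E
```

```text
knob top [261.6 176.1] 24.0 ((262.0, 177.0), (10.0, 4.0), 90.0)
knob side [279.  179.7] 135.0 ((278.449951171875, 179.6500244140625), (10.465182304382324, 16.54629898071289), 81.8698959350586)
knob [ 0.5488 -0.0559  0.1138] [0.0047 0.0047]
lock top [210.3 175.5] 62.0 ((210.0, 175.5), (9.0, 8.0), 90.0)
lock side [264.6 153.8] 58.5 ((264.5, 154.0), (6.0, 11.0), 90.0)
lock [0.5541 0.0909 0.0951] [0.0008 0.0008]
key top [353.2 220.7] 27.5 ((353.0, 221.0), (8.0, 4.0), 90.0)
key side [272.5 291.4] 159.5 ((272.5, 291.0), (16.0, 13.0), 90.0)
key [ 0.4337 -0.3325  0.071 ] [0.0001 0.0001]
bottle [0.612 0.304 0.1  ]
bottle [0.446 0.342 0.1  ]
cruc [ 0.636 -0.31   0.05 ]
purple [ 0.447 -0.255  0.03 ] turq [ 0.445 -0.421  0.03 ] [ 0.355 -0.315  0.03 ]
console corners [array([0.639, 0.153]), array([ 0.627, -0.134]), array([ 0.453, -0.123]), array([0.466, 0.165])]
```

```bash
cat > goto.py <<'E'
import sys;from h import *
# prints shift left in tool axes (mm) and twist about tool z (rad) to x y z yaw
a=[float(v) for v in sys.argv[1:5]];o=bot.get_obs()
from scipy.spatial.transform import Rotation as R
T=R.from_euler("xyz",o["tcp_rot"],degrees=True);G=R.from_euler("xyz",[180,0,a[3]],degrees=True)
print("t",o["time"],"pos",o["ee_pos"].round(4),"rpy",o["tcp_rot"].round(2),"q",o["q"].round(1),"F",o["wrist_force"].round(1))
d=np.array(a[:3])-o["ee_pos"]
print("travel now-axes",(T.inv().apply(d)*1000).round(1),"travel goal-axes",(G.inv().apply(d)*1000).round(1),"twist",(T.inv()*G).as_rotvec().round(4))
E
python3 -m crank '[{"gripper":85,"travel":[0,0,-10],"twist":[0,0,-0.158]},{"gripper":85,"travel":[0,0,-10],"twist":[0,0,-0.158]},{"gripper":85,"travel":[0,0,0],"twist":[0,0,0]}]'
python3 goto.py 0.546 -0.058 0.225 177
```

```text
time: 0.52
ee_pos: [0.1984, 0.5132, 0.2248]
tcp_rot: [180.0, 0.0, 176.9]
wrist_force: [-0.4, 0.6, 0.3]
opening: 0.0847
grasp_force: 0.0
t 0.525 pos [0.1984 0.5132 0.2248] rpy [1.7996e+02 1.0000e-02 1.7692e+02] q [68.9  5.5 12.9 97.4 -0.  72. ] F [-0.4  0.6  0.3]
travel now-axes [-3.779e+02 -5.517e+02 -5.000e-01] travel goal-axes [-3.771e+02 -5.523e+02 -2.000e-01] twist [ 0.0007  0.0002 -0.0015]
```

```bash
python3 -m crank '[{"gripper":85,"travel":[-31.5,-46,0],"twist":[0,0,0]},{"gripper":85,"travel":[-31.5,-46,0],"twist":[0,0,0]},{"gripper":85,"travel":[-31.5,-46,0],"twist":[0,0,0]},{"gripper":85,"travel":[-31.5,-46,0],"twist":[0,0,0]},{"gripper":85,"travel":[-31.5,-46,0],"twist":[0,0,0]},{"gripper":85,"travel":[-31.5,-46,0],"twist":[0,0,0]},{"gripper":85,"travel":[-31.5,-46,0],"twist":[0,0,0]},{"gripper":85,"travel":[-31.5,-46,0],"twist":[0,0,0]},{"gripper":85,"travel":[-31.5,-46,0],"twist":[0,0,0]},{"gripper":85,"travel":[-31.5,-46,0],"twist":[0,0,0]},{"gripper":85,"travel":[-31.5,-46,0],"twist":[0,0,0]},{"gripper":85,"travel":[-31.5,-46,0],"twist":[0,0,0]}]'
python3 -m crank '[{"gripper":85,"travel":[0,0,0],"twist":[0,0,0]}]'
python3 goto.py 0.546 -0.058 0.225 177
python3 - <<'E'
from h import *
c=bot.calibration("wrist"); im=bot.camera("wrist"); cv2.imwrite("pics/w1.png",im[:,:,::-1])
np.save("w1.npy",c,allow_pickle=True)
for col in("blue","brass"):
    for b in blobs(im,col,30): print(col,b[0].round(1),b[1],b[2],plane(c,*b[0],.13 if col=="blue" else .094).round(4))
E
```

```text
time: 2.02
ee_pos: [0.5472, -0.0599, 0.2238]
tcp_rot: [180.0, -0.0, 176.7]
wrist_force: [0.5, 0.5, 0.8]
opening: 0.0852
grasp_force: 0.0
time: 2.15
ee_pos: [0.5474, -0.061, 0.2224]
tcp_rot: [-180.0, -0.1, 176.5]
wrist_force: [0.2, 1.0, -0.2]
opening: 0.0849
grasp_force: 0.0
t 2.15 pos [ 0.5474 -0.061   0.2224] rpy [-1.7999e+02 -1.4000e-01  1.7652e+02] q [-6.4  5.7 12.9 97.3 -0.  -2.9] F [ 0.2  1.  -0.2]
travel now-axes [ 1.6  3.  -2.6] travel goal-axes [ 1.6  3.  -2.6] twist [-0.0002 -0.0024 -0.0083]
blue [107.3 382.3] 42.5 ((97.0, 382.0), (2.0, 48.0), 90.0) [ 0.7909 -0.2625  0.13  ]
blue [414.6 375.7] 639.5 ((415.0, 374.5), (17.0, 48.0), 90.0) [0.803  0.1212 0.13  ]
brass [  4.9 331.9] 134.0 ((7.5, 334.0), (18.0, 15.0), 90.0) [ 0.7383 -0.4075  0.094 ]
brass [396.2 174.7] 580.5 ((395.5437927246094, 174.6671142578125), (27.09037971496582, 26.935871124267578), 11.888657569885254) [0.553  0.0935 0.094 ]
```

View pics/w1.png

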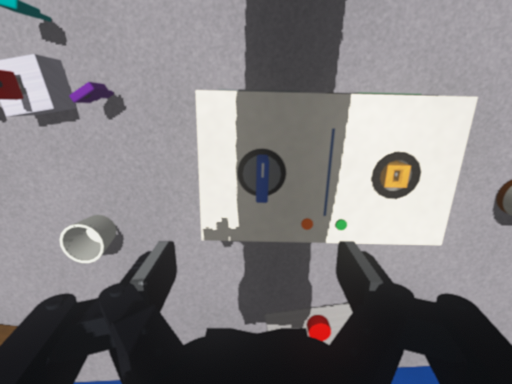

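The wrist view shows the knob bar at (262,178), shaded, along the console's x, and the brass lock at (396,175) with its slot. The console's corners are at about (196,91), (475,97), (443,244) and (203,240).

Run:
```python
from h import *
c=np.load("w1.npy",allow_pickle=True).item(); im=cv2.imread("pics/w1.png")[:,:,::-1].copy()
HSV["blue"]=((108,120,25),(130,255,255))
b=near(im,"blue",(262,178),30); print(b[0],b[1],b[2])
box=cv2.boxPoints(b[2]); print(box.round(1)); print([plane(c,*p,.13)[:2].round(4) for p in box])
print("knob c",plane(c,*b[2][0],.13).round(4),plane(c,*b[2][0],.12).round(4))
t=near(cv2.imread("pics/top0.png")[:,:,::-1].copy(),"blue",(262,180)); print(t[2])
print(tri(ray(c,*b[2][0]),ray(bot.calibration("top"),*t[2][0])))
# lock
l=near(im,"brass",(396,175),30); lt=near(cv2.imread("pics/top0.png")[:,:,::-1].copy(),"brass",(210,175));ls=near(cv2.imread("pics/side0.png")[:,:,::-1].copy(),"brass",(264,154))
print("lock",tri(ray(c,*l[2][0]),ray(bot.calibration("top"),*lt[2][0]),ray(bot.calibration("side"),*ls[2][0])))
bx=cv2.boxPoints(l[2]);P=np.array([plane(c,*p,.094)[:2] for p in bx]);print("lock face",P.round(4),P.mean(0).round(4))
for a in range(4):
    d=P[(a+1)%4]-P[a]; print(np.degrees(np.arctan2(d[1],d[0])).round(1),np.linalg.norm(d).round(4))
# console far/near edges yaw
g=im.min(2)
for (x0,x1,y0,y1) in((205,235,80,105),(360,470,80,105)):
    ys=[(x,y0+np.argmax(np.diff(g[y0:y1,x].astype(int)))+1) for x in range(x0,x1,4)]
    print(ys[0],ys[-1])
p=[plane(c,*q,.09) for q in((200,91),(470,97))];d=p[1]-p[0];print("edge yaw",np.degrees(np.arctan2(-d[0],d[1])))
```

```text
[261.99475066 178.13685789] 444.5 ((261.9994812011719, 178.01609802246094), (11.026520729064941, 46.2017707824707), 1.847610354423523)
[[255.7 200.9]
 [257.2 154.7]
 [268.3 155.1]
 [266.8 201.3]]
[array([ 0.5614, -0.0617]), array([ 0.5153, -0.0575]), array([ 0.5163, -0.0471]), array([ 0.5625, -0.0508])]
knob c [ 0.5383 -0.0542  0.13  ] [ 0.5409 -0.0542  0.12  ]
((261.3963317871094, 179.9329376220703), (4.306829929351807, 16.123003005981445), 6.34019136428833)
(array([ 0.54160557, -0.05536095,  0.11867869]), [np.float64(0.001246335704497173), np.float64(0.0012463357044971322)])
lock (array([0.55373657, 0.09224975, 0.0938439 ]), [np.float64(0.0010444754358929086), np.float64(0.00035732622549456853), np.float64(0.0011737031277870354)])
lock face [[0.5638 0.0761]
 [0.5343 0.0799]
 [0.5422 0.1092]
 [0.5721 0.1062]] [0.5531 0.0928]
172.5 0.0297
74.8 0.0303
-5.8 0.03
-105.5 0.0312
(205, np.int64(90)) (233, np.int64(91))
(360, np.int64(94)) (468, np.int64(97))
edge yaw -4.69043393162937
```

```bash
python3 goto.py 0.5412 -0.0555 0.106 175.2
```

```text
t 2.2 pos [ 0.5467 -0.0595  0.2229] rpy [ 1.7999e+02 -1.3000e-01  1.7663e+02] q [-6.2  5.6 12.8 97.4  0.  -2.8] F [-0.5  0.2 -0.2]
travel now-axes [  5.5   3.6 117. ] travel goal-axes [  5.8   3.5 116.9] twist [ 0.0002 -0.0023  0.0249]
```

```bash
python3 -m crank '[{"gripper":40,"travel":[5.5,3.6,30],"twist":[0,0,0.025]},{"gripper":40,"travel":[0,0,30],"twist":[0,0,0]},{"gripper":40,"travel":[0,0,30],"twist":[0,0,0]},{"gripper":40,"travel":[0,0,20],"twist":[0,0,0]},{"gripper":40,"travel":[0,0,6],"twist":[0,0,0]},{"gripper":40,"travel":[0,0,0],"twist":[0,0,0]}]' 30
python3 goto.py 0.5412 -0.0555 0.106 175.2
```

```text
time: 2.95
ee_pos: [0.5411, -0.0536, 0.1088]
tcp_rot: [180.0, 0.0, 175.5]
wrist_force: [0.3, -0.2, 0.4]
opening: 0.0402
grasp_force: 0.0
t 2.95 pos [ 0.5411 -0.0536  0.1088] rpy [1.7999e+02 1.0000e-02 1.7554e+02] q [-5.7  3.2 -2.3 84.4  0.  -1.2] F [ 0.3 -0.2  0.4]
travel now-axes [-0.3 -1.9  2.8] travel goal-axes [-0.3 -1.9  2.8] twist [0.0001 0.0002 0.0059]
```

```bash
python3 -m crank '[{"gripper":40,"travel":[0,-1.9,2.8],"twist":[0,0,0]},{"gripper":5,"travel":[0,0,0],"twist":[0,0,0]},{"gripper":5,"travel":[0,0,0],"twist":[0,0,0]},{"gripper":5,"travel":[0,0,0],"twist":[0,0,0]},{"gripper":5,"travel":[0,0,0],"twist":[0,0,0]}]' 30
python3 goto.py 0.5412 -0.0555 0.106 175.2
```

```text
time: 3.58
ee_pos: [0.5412, -0.0562, 0.1056]
tcp_rot: [180.0, 0.0, 175.5]
wrist_force: [-1.0, -0.3, -0.1]
opening: 0.0052
grasp_force: 0.0
t 3.575 pos [ 0.5412 -0.0562  0.1056] rpy [180.     0.   175.54] q [-5.9  3.3 -2.6 84.1  0.  -1.5] F [-1.  -0.3 -0.1]
travel now-axes [ 0.   0.7 -0.4] travel goal-axes [ 0.   0.7 -0.4] twist [0.     0.     0.0059]
```

Run:
```python
from h import *
for n in("wrist","side"): im=bot.camera(n); cv2.imwrite(f"pics/{n}2.png",im[:,:,::-1])
a=cv2.imread("pics/wrist2.png");b=cv2.imread("pics/side2.png")[100:280,190:350]
b=cv2.resize(b,None,fx=2.1,fy=2.1)[:378]; b=cv2.copyMakeBorder(b,0,384-b.shape[0],0,0,0)
b=b[:, :288] if b.shape[1]>288 else b
cv2.imwrite("pics/c2.png",np.hstack([a,b]))
```

```text
(no output)
```

View pics/c2.png

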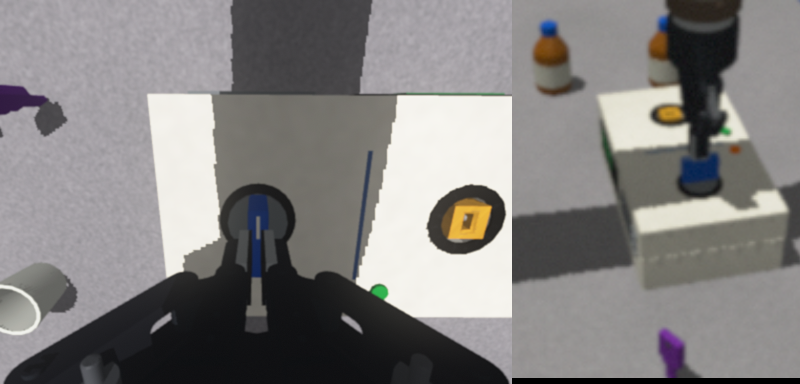

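The wrist view shows the fingers straddling the bar at about (258,240). I'll re-read the state and let the fingers close further.

```bash
python3 -m crank '[{"gripper":0,"travel":[0,0,0],"twist":[0,0,0]},{"gripper":0,"travel":[0,0,0],"twist":[0,0,0]}]' 40; python3 -m crank '[{"gripper":0,"travel":[0,0,0],"twist":[0,0,0]},{"gripper":0,"travel":[0,0,0],"twist":[0,0,0]}]' 40
```

```text
time: 3.92
ee_pos: [0.5412, -0.0562, 0.1056]
tcp_rot: [180.0, -0.0, 175.5]
wrist_force: [0.8, -0.4, 0.3]
opening: 0.0004
grasp_force: 0.0
time: 4.18
ee_pos: [0.5412, -0.0562, 0.1056]
tcp_rot: [180.0, -0.0, 175.5]
wrist_force: [0.1, -0.5, -0.3]
opening: -0.0
grasp_force: 0.0
```

Run:
```python
from h import *
for n in("wrist","side","top"): im=bot.camera(n); cv2.imwrite(f"pics/{n}3.png",im[:,:,::-1])
cr=lambda f,x,y,w,h,s:cv2.resize(cv2.imread(f)[y:y+h,x:x+w],None,fx=s,fy=s,interpolation=cv2.INTER_CUBIC)
A=cr("pics/wrist3.png",180,160,160,200,3);B=cr("pics/side3.png",240,130,80,75,4);C=cr("pics/top3.png",230,150,80,75,4)
cv2.imwrite("pics/c3.png",np.hstack([A,np.vstack([B,C])]))
c=bot.calibration("wrist");M=c["camera_from_world"];f=K(c)
def pr(p):
    q=M[:3,:3]@p+M[:3,3];return (f*q[:2]/q[2]+[c["cx"],c["cy"]]).round(1)
p=bot.get_obs()["ee_pos"];print("tcp px",pr(p),"grasp pt px",pr(p+[0,0,.019]),"knob top",pr(np.array([.541,-.0555,.13])))
```

```text
tcp px [255.3 227.2] grasp pt px [255.2 240.7] knob top [256.3 244.8]
```

View pics/c3.png

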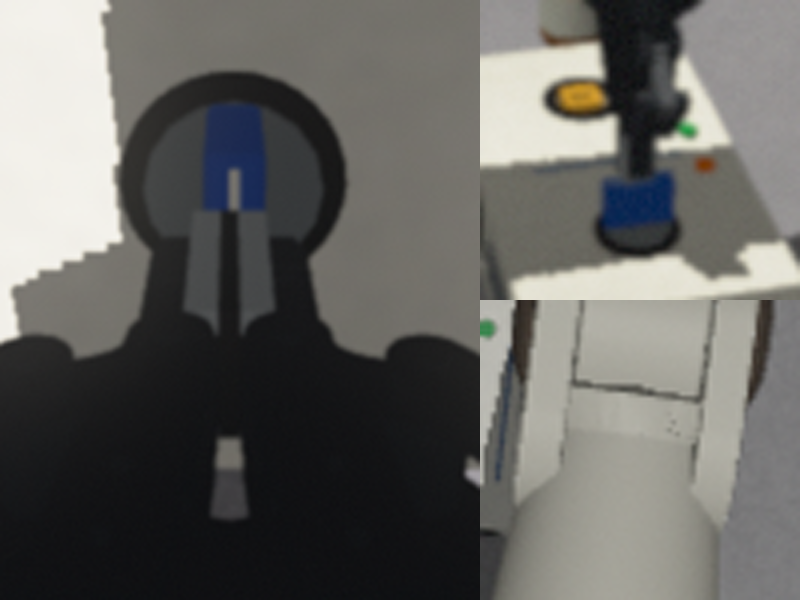

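```bash
python3 - <<'E'
from h import *
def pr(c,p):
    M=c["camera_from_world"];f=K(c);q=M[:3,:3]@np.array(p)+M[:3,3];return (f*q[:2]/q[2]+[c["cx"],c["cy"]]).round(1)
p=bot.get_obs()["ee_pos"]
for n in("wrist","side"):
    c=bot.calibration(n);print(n,"tcp",pr(c,p),"front top",pr(c,[.519,-.0535,.13]),"front bot",pr(c,[.519,-.0535,.098]),"back top",pr(c,[.563,-.057,.13]),"centre top",pr(c,[.541,-.0555,.13]),"disc",pr(c,[.541,-.0555,.095]))
w=np.load("w1.npy",allow_pickle=True).item()
print("w1",pr(w,[.519,-.0535,.13]),pr(w,[.519,-.0535,.098]),pr(w,[.563,-.057,.13]))
# triangulate front top edge: row 211 now, in w1 row ~?
c=bot.calibration("wrist")
print("console front edge z=.09 in w3 row94:",plane(c,256,94,.09).round(4),"w1 row91:",plane(w,256,92,.09).round(4),tri(ray(c,256,94),ray(w,256,92)))
E
python3 goto.py 0 0 0 175
```

```text
wrist tcp [255.3 227.2] front top [256.9 209.2] front bot [256.7 191.7] back top [256.7 277.5] centre top [256.3 244.8] disc [256.3 220.5]
side tcp [277.9 182.8] front top [269.1 175.7] front bot [268.9 186.3] back top [286.9 173.3] centre top [278.  174.6] disc [277.7 186.1]
w1 [261.7 158.3] [261.1 152.7] [260.6 202.1]
console front edge z=.09 in w3 row94: [ 0.4575 -0.0492  0.09  ] w1 row91: [ 0.4578 -0.0552  0.09  ] (array([ 0.45704193, -0.05213767,  0.07267423]), [np.float64(0.003001503823610838), np.float64(0.0030015038236108345)])
t 4.325 pos [ 0.5412 -0.0562  0.1056] rpy [-180.     -0.    175.54] q [-5.9  3.3 -2.6 84.1 -0.  -1.5] F [ 1.1 -0.3 -0. ]
travel now-axes [543.9  13.9 105.6] travel goal-axes [544.    8.8 105.6] twist [-0.     -0.      0.0095]
```

Run:
```python
from h import *
def pr(c,p):
    M=c["camera_from_world"];f=K(c);q=M[:3,:3]@np.array(p)+M[:3,3];return (f*q[:2]/q[2]+[c["cx"],c["cy"]]).round(1),q[2]
c=bot.calibration("wrist");w=np.load("w1.npy",allow_pickle=True).item()
im3=cv2.imread("pics/wrist3.png")[:,:,::-1].copy();im1=cv2.imread("pics/w1.png")[:,:,::-1].copy()
b3=near(im3,"brass",(470,221),30);b1=near(im1,"brass",(396,175),30)
print("lock px now",b3[2],"pred",pr(c,[.5535,.0925,.094]),"w1",b1[2],"pred",pr(w,[.5535,.0925,.094]))
print(tri(ray(c,*b3[2][0]),ray(w,*b1[2][0])))
print("tcp pix open w1",pr(w,np.array([.5467,-.0595,.2359])))
print("cam pos",ray(c,0,0)[0],ray(w,0,0)[0])
```

```text
lock px now ((465.467041015625, 219.51861572265625), (44.10771179199219, 44.42888259887695), 15.52410888671875) pred (array([467.2, 221.2]), np.float64(0.19564909577193204)) w1 ((395.5437927246094, 174.6671142578125), (27.09037971496582, 26.935871124267578), 11.888657569885254) pred (array([395.2, 175.2]), np.float64(0.3058524568504065))
(array([0.55448083, 0.09522778, 0.08888081]), [np.float64(0.00023314454052731306), np.float64(0.00023314454052710725)])
tcp pix open w1 (array([257.7, 235.3]), np.float64(0.17124105341775409))
cam pos [ 0.46311843 -0.04959106  0.27425941] [ 0.46971354 -0.05577149  0.39121423]
```

```bash
python3 -m crank '[{"gripper":0,"travel":[0,0,-25],"twist":[0,0,0]},{"gripper":0,"travel":[0,0,-25],"twist":[0,0,0]},{"gripper":0,"travel":[0,0,0],"twist":[0,0,0]},{"gripper":0,"travel":[0,0,0],"twist":[0,0,0]}]'
python3 - <<'E'
from h import *
def pr(c,p):
    M=c["camera_from_world"];f=K(c);q=M[:3,:3]@np.array(p)+M[:3,3];return (f*q[:2]/q[2]+[c["cx"],c["cy"]]).round(1)
p=bot.get_obs()["ee_pos"]; c=bot.calibration("side");print(p,"tcp side px",pr(c,p),"+20mm",pr(c,p+[0,0,.02]),"+40",pr(c,p+[0,0,.04]))
for n in("wrist","side"): im=bot.camera(n); cv2.imwrite(f"pics/{n}4.png",im[:,:,::-1])
cr=lambda f,x,y,w,h,s:cv2.resize(cv2.imread(f)[y:y+h,x:x+w],None,fx=s,fy=s,interpolation=cv2.INTER_CUBIC)
cv2.imwrite("pics/c4.png",np.hstack([cr("pics/wrist4.png",180,160,130,150,3),cr("pics/side4.png",240,120,80,90,5)]))
E
```

```text
time: 4.82
ee_pos: [0.541, -0.0561, 0.1548]
tcp_rot: [180.0, -0.0, 175.5]
wrist_force: [0.1, 0.1, -0.5]
opening: -0.0003
grasp_force: 0.0
[ 0.54098267 -0.05614415  0.15480942] tcp side px [278.4 166.3] +20mm [278.6 159.2] +40 [278.9 152. ]
```

View pics/c4.png

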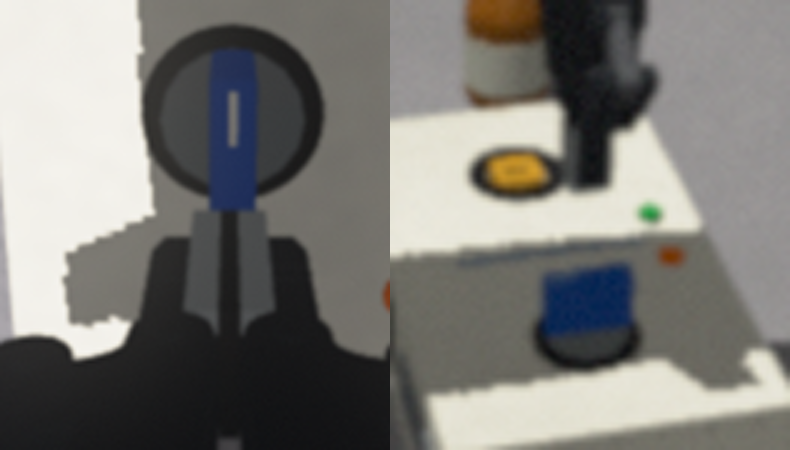

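The closed tips show at (280,158) in the side view, but the reported TCP projects to (278,166). So the real fingertips sit about 25 mm behind the reported TCP, and I'll command z 25 mm lower.

```bash
python3 -m crank '[{"gripper":40,"travel":[0,0,0],"twist":[0,0,0]},{"gripper":40,"travel":[0,0,0],"twist":[0,0,0]},{"gripper":40,"travel":[0,0,0],"twist":[0,0,0]},{"gripper":40,"travel":[0,0,25],"twist":[0,0,0]},{"gripper":40,"travel":[0,0,25],"twist":[0,0,0]},{"gripper":40,"travel":[0,0,15],"twist":[0,0,0]},{"gripper":40,"travel":[0,0,9],"twist":[0,0,0]},{"gripper":40,"travel":[0,0,0],"twist":[0,0,0]},{"gripper":5,"travel":[0,0,0],"twist":[0,0,0]},{"gripper":5,"travel":[0,0,0],"twist":[0,0,0]},{"gripper":5,"travel":[0,0,0],"twist":[0,0,0]},{"gripper":5,"travel":[0,0,0],"twist":[0,0,0]}]' 30
python3 goto.py 0.5412 -0.0555 0.08 175.2
```

```text
time: 6.42
ee_pos: [0.5417, -0.0555, 0.0826]
tcp_rot: [179.9, 0.1, 175.6]
wrist_force: [0.2, 4.7, 2.8]
opening: 0.0112
grasp_force: 33.7
t 6.425 pos [ 0.5417 -0.0555  0.0826] rpy [1.7992e+02 9.0000e-02 1.7557e+02] q [-5.9  3.5 -5.  81.5  0.1 -1.5] F [0.2 4.7 2.8]
travel now-axes [ 0.5 -0.1  2.6] travel goal-axes [ 0.5 -0.1  2.6] twist [0.0013 0.0015 0.0065]
```

```bash
python3 -m crank '[{"gripper":5,"travel":[0,0,0],"twist":[0,0,0.15]},{"gripper":5,"travel":[0,0,0],"twist":[0,0,0.15]},{"gripper":5,"travel":[0,0,0],"twist":[0,0,0.15]},{"gripper":5,"travel":[0,0,0],"twist":[0,0,0.15]},{"gripper":5,"travel":[0,0,0],"twist":[0,0,0.15]},{"gripper":5,"travel":[0,0,0],"twist":[0,0,0.15]},{"gripper":5,"travel":[0,0,0],"twist":[0,0,0.15]},{"gripper":5,"travel":[0,0,0],"twist":[0,0,0.1]},{"gripper":5,"travel":[0,0,0],"twist":[0,0,0]}]' 40
python3 goto.py 0.5412 -0.0555 0.08 175.2; python3 -c "from h import *;print(bot.get_obs()['torque'])"
```

```text
time: 7.55
ee_pos: [0.543, -0.0536, 0.0827]
tcp_rot: [179.7, -0.2, 109.7]
wrist_force: [6.0, 14.6, 0.8]
opening: 0.0107
grasp_force: 40.5
t 7.55 pos [ 0.543  -0.0536  0.0827] rpy [ 1.7969e+02 -1.7000e-01  1.0970e+02] q [-5.8  3.5 -5.  81.4  0.3 64.5] F [ 6.  14.6  0.8]
travel now-axes [-1.2 -2.3  2.7] travel goal-axes [ 1.6 -2.   2.7] twist [ 6.5000e-03  4.0000e-04 -1.1432e+00]
[ 2.92293301 -1.18140962  0.13969927]
```

```bash
python3 -m crank '[{"gripper":5,"travel":[0,0,0],"twist":[0,0,0.06]},{"gripper":5,"travel":[0,0,0],"twist":[0,0,0.06]},{"gripper":5,"travel":[0,0,0],"twist":[0,0,0]}]' 40
python3 goto.py 0.5412 -0.0555 0.08 175.2; python3 -c "from h import *;print(bot.get_obs()['torque'])"
```

```text
time: 7.92
ee_pos: [0.5432, -0.0536, 0.0827]
tcp_rot: [179.7, -0.2, 102.9]
wrist_force: [7.0, 13.9, -0.0]
opening: 0.0111
grasp_force: 45.6
t 7.925 pos [ 0.5432 -0.0536  0.0827] rpy [179.69  -0.2  102.93] q [-5.8  3.5 -5.  81.3  0.3 71.3] F [ 7.  13.9 -0. ]
travel now-axes [-1.5 -2.4  2.7] travel goal-axes [ 1.8 -2.1  2.7] twist [ 6.9000e-03  3.0000e-04 -1.2614e+00]
[ 2.91395494 -1.3890725   0.86710217]
```

```bash
python3 -m crank '[{"gripper":5,"travel":[0,0,0],"twist":[0,0,0.02]},{"gripper":5,"travel":[0,0,0],"twist":[0,0,0]},{"gripper":80,"travel":[0,0,0],"twist":[0,0,0]},{"gripper":80,"travel":[0,0,0],"twist":[0,0,0]},{"gripper":80,"travel":[0,0,0],"twist":[0,0,0]},{"gripper":80,"travel":[0,0,0],"twist":[0,0,0]},{"gripper":80,"travel":[0,0,0],"twist":[0,0,0]},{"gripper":80,"travel":[0,0,-30],"twist":[0,0,0]},{"gripper":80,"travel":[0,0,-50],"twist":[0,0,0]},{"gripper":80,"travel":[0,0,-50],"twist":[0,0,0]},{"gripper":80,"travel":[0,0,0],"twist":[0,0,0]}]' 40
python3 -m crank '[{"gripper":80,"travel":[0,0,0],"twist":[0,0,-0.18]},{"gripper":80,"travel":[0,0,0],"twist":[0,0,-0.18]},{"gripper":80,"travel":[0,0,0],"twist":[0,0,-0.18]},{"gripper":80,"travel":[0,0,0],"twist":[0,0,-0.18]},{"gripper":80,"travel":[0,0,0],"twist":[0,0,-0.18]},{"gripper":80,"travel":[0,0,0],"twist":[0,0,-0.18]},{"gripper":80,"travel":[0,0,0],"twist":[0,0,-0.18]},{"gripper":80,"travel":[0,0,0],"twist":[0,0,0]}]'
python3 - <<'E'
from h import *
HSV["blue"]=((108,120,25),(130,255,255))
c=bot.calibration("wrist");im=bot.camera("wrist");cv2.imwrite("pics/w5.png",im[:,:,::-1])
for b in blobs(im,"blue",200): 
    P=np.array([plane(c,*p,.13)[:2] for p in cv2.boxPoints(b[2])]); print(b[0].round(),b[2],P.round(3).tolist())
E
python3 goto.py 0.434 -0.3325 0.195 175.2
```

```text
time: 9.3
ee_pos: [0.5426, -0.0564, 0.2159]
tcp_rot: [179.6, 0.1, 101.6]
wrist_force: [-0.5, -0.0, -0.8]
opening: 0.08
grasp_force: 0.0
time: 10.3
ee_pos: [0.5409, -0.0562, 0.2107]
tcp_rot: [-180.0, -0.1, 173.7]
wrist_force: [-0.4, 0.0, 0.6]
opening: 0.0802
grasp_force: 0.0
[408. 377.] ((408.0, 376.0), (14.0, 52.0), 90.0) [[0.776, 0.068], [0.782, 0.129], [0.805, 0.13], [0.798, 0.068]]
[257. 188.] ((257.5, 188.0), (48.0, 11.0), 90.0) [[0.515, -0.057], [0.516, -0.047], [0.563, -0.051], [0.562, -0.062]]
t 10.35 pos [ 0.5409 -0.0562  0.2109] rpy [-1.8000e+02 -6.0000e-02  1.7359e+02] q [-5.9  4.3 10.1 95.8 -0.   0.5] F [-0.7 -0.4 -0.5]
travel now-axes [  75.4 -286.5   16. ] travel goal-axes [  83.4 -284.3   15.9] twist [-0.     -0.001  -0.0281]
```

```bash
python3 -m crank '[{"gripper":80,"travel":[12.6,-47.7,0],"twist":[0,0,0]},{"gripper":80,"travel":[12.6,-47.7,0],"twist":[0,0,0]},{"gripper":80,"travel":[12.6,-47.7,0],"twist":[0,0,0]},{"gripper":80,"travel":[12.6,-47.7,0],"twist":[0,0,0]},{"gripper":80,"travel":[12.6,-47.7,0],"twist":[0,0,0]},{"gripper":80,"travel":[12.6,-47.7,0],"twist":[0,0,0]},{"gripper":80,"travel":[0,0,0],"twist":[0,0,0]},{"gripper":80,"travel":[0,0,0],"twist":[0,0,0]}]'
python3 - <<'E'
from h import *
c=bot.calibration("wrist");im=bot.camera("wrist");cv2.imwrite("pics/w6.png",im[:,:,::-1]);np.save("w6.npy",c,allow_pickle=True)
for b in blobs(im,"red",60):
    P=np.array([plane(c,*p,.085)[:2] for p in cv2.boxPoints(b[2])]); print(b[0].round(1),b[2],P.round(4).tolist())
E
python3 goto.py 0.434 -0.3325 0.195 175.2
```

```text
time: 11.35
ee_pos: [0.4351, -0.3324, 0.2113]
tcp_rot: [180.0, -0.0, 173.6]
wrist_force: [-0.2, -0.5, -0.3]
opening: 0.0801
grasp_force: 0.0
[256.4 173.2] ((256.423095703125, 173.11538696289062), (29.025188446044922, 7.844645023345947), 78.69007110595703) [[0.4137, -0.3364], [0.413, -0.328], [0.4454, -0.3252], [0.4462, -0.3339]]
t 11.4 pos [ 0.4354 -0.332   0.2114] rpy [ 1.7998e+02 -1.0000e-02  1.7374e+02] q [-37.3   4.8  10.7  95.9   0.  -31.1] F [ 0.3  0.1 -0.2]
travel now-axes [ 1.3 -0.6 16.4] travel goal-axes [ 1.4 -0.6 16.4] twist [ 0.0004 -0.0002 -0.0255]
```

View pics/w6.png

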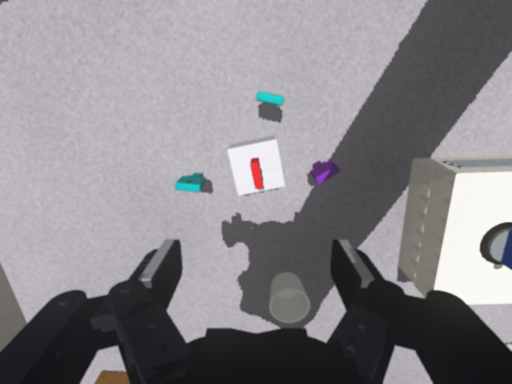

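The wrist view shows the red key at (257,173) on the stand, whose corners are at about (229,149), (277,138), (284,186) and (237,195). The purple look-alike is at (324,172), the turquoise ones at (190,184) and (270,98), the crucible at (289,298).

Run:
```python
from h import *
c=np.load("w6.npy",allow_pickle=True).item();im=cv2.imread("pics/w6.png")[:,:,::-1].copy()
m=(im.min(2)>190).astype(np.uint8); m[:,400:]=0; m[220:]=0
b=near(im,"red",(256,173),60); cv2.drawContours(m,[b[3]],-1,1,-1); m=cv2.morphologyEx(m,cv2.MORPH_CLOSE,np.ones((5,5)))
cs=max(cv2.findContours(m,0,1)[0],key=cv2.contourArea); r=cv2.minAreaRect(cs); print(r)
P=np.array([plane(c,*p,.045)[:2] for p in cv2.boxPoints(r)]);print("stand",P.round(4).tolist(),P.mean(0).round(4))
for a in range(4):
    d=P[(a+1)%4]-P[a];print(np.degrees(np.arctan2(d[1],d[0])).round(1),np.linalg.norm(d).round(4))
q=b[3][:,0,:].astype(float); lo=q[q[:,1]>=q[:,1].max()-1].mean(0); hi=q[q[:,1]<=q[:,1].min()+1].mean(0)
print("back top",plane(c,*lo,.085).round(4),"front, if top",plane(c,*hi,.085).round(4),"if bottom .051",plane(c,*hi,.051).round(4))
mid=[]
for y in range(int(hi[1])+6,int(lo[1])-3):
    xs=q[np.abs(q[:,1]-y)<.5][:,0]; mid.append(plane(c,(xs.min()+xs.max())/2,y,.085)[:2])
mid=np.array(mid);s=np.polyfit(mid[:,0],mid[:,1],1);print("key yaw",np.degrees(np.arctan(s[0])),"y at x=.431,.434",np.polyval(s,[.431,.434]))
t=near(cv2.imread("pics/top0.png")[:,:,::-1].copy(),"red",(352,222));print(tri(ray(c,*b[0]),ray(bot.calibration("top"),*t[0])))
```

```text
((257.8576965332031, 166.91546630859375), (49.43107223510742, 55.28709411621094), 78.43986511230469)
stand [[0.4044, -0.3651], [0.3985, -0.2991], [0.4597, -0.2919], [0.4667, -0.3614]] [ 0.4323 -0.3294]
95.1 0.0663
6.7 0.0617
-84.2 0.0699
-176.6 0.0625
back top [ 0.445  -0.3302  0.085 ] front, if top [ 0.414  -0.3309  0.085 ] if bottom .051 [ 0.4205 -0.3317  0.051 ]
key yaw 5.06891174408114 y at x=.431,.434 [-0.33084373 -0.33057763]
(array([ 0.43320441, -0.33183846,  0.07156537]), [np.float64(0.0007719721860878025), np.float64(0.0007719721860878294)])
```

```bash
python3 goto.py 0.432 -0.331 0.028 185
```

```text
t 11.4 pos [ 0.4354 -0.332   0.2114] rpy [ 1.7998e+02 -1.0000e-02  1.7374e+02] q [-37.3   4.8  10.7  95.9   0.  -31.1] F [ 0.3  0.1 -0.2]
travel now-axes [  3.5   0.6 183.4] travel goal-axes [  3.3   1.3 183.4] twist [ 0.0004 -0.0002 -0.1966]
```

```bash
python3 -m crank '[{"gripper":40,"travel":[3.4,1,40],"twist":[0,0,-0.1]},{"gripper":40,"travel":[0,0,40],"twist":[0,0,-0.097]},{"gripper":40,"travel":[0,0,30],"twist":[0,0,0]},{"gripper":40,"travel":[0,0,10],"twist":[0,0,0]},{"gripper":40,"travel":[0,0,0],"twist":[0,0,0]},{"gripper":40,"travel":[0,0,0],"twist":[0,0,0]}]'
python3 goto.py 0.432 -0.331 0.028 185
python3 - <<'E'
from h import *
c=bot.calibration("wrist");im=bot.camera("wrist");cv2.imwrite("pics/w7.png",im[:,:,::-1]);np.save("w7.npy",c,allow_pickle=True)
b=near(im,"red",(256,200),60); q=b[3][:,0,:].astype(float); print(b[0],b[2])
mid=[]
for y in range(int(q[:,1].min())+12,int(q[:,1].max())-3):
    xs=q[np.abs(q[:,1]-y)<.5][:,0]; mid.append(plane(c,(xs.min()+xs.max())/2,y,.085)[:2])
mid=np.array(mid);s=np.polyfit(mid[:,0],mid[:,1],1);print("yaw",np.degrees(np.arctan(s[0])),"y@.432",np.polyval(s,.432),"x range",mid[[0,-1]])
E
```

```text
time: 12.15
ee_pos: [0.4327, -0.3314, 0.0932]
tcp_rot: [-179.9, 0.1, -174.9]
wrist_force: [-0.7, -0.4, 0.5]
opening: 0.0402
grasp_force: 0.0
t 12.15 pos [ 0.4327 -0.3314  0.0932] rpy [-1.7992e+02  9.0000e-02 -1.7488e+02] q [-37.5   3.4  -3.9  82.6   0.  -42.6] F [-0.7 -0.4  0.5]
travel now-axes [ 0.8  0.6 65.1] travel goal-axes [ 0.7  0.5 65.2] twist [-0.0014  0.0016  0.0021]
[255.28907204 214.92063492] ((255.5, 214.0), (50.0, 13.0), 90.0)
yaw 5.4445057236956975 y@.432 -0.3312721900181159 x range [[ 0.41732013 -0.33279218]
 [ 0.44255851 -0.33056337]]
```

View pics/w7.png

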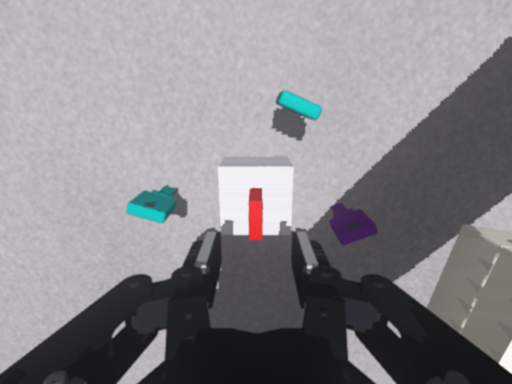

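The key at (256,214) is centred between the fingers and square to them, so I'll go down and grip.

```bash
python3 -m crank '[{"gripper":40,"travel":[0.7,0,25],"twist":[0,0,0]},{"gripper":40,"travel":[0,0,25],"twist":[0,0,0]},{"gripper":40,"travel":[0,0,12],"twist":[0,0,0]},{"gripper":40,"travel":[0,0,3],"twist":[0,0,0]},{"gripper":40,"travel":[0,0,0],"twist":[0,0,0]},{"gripper":4,"travel":[0,0,0],"twist":[0,0,0]},{"gripper":4,"travel":[0,0,0],"twist":[0,0,0]},{"gripper":4,"travel":[0,0,0],"twist":[0,0,0]},{"gripper":4,"travel":[0,0,0],"twist":[0,0,0]},{"gripper":4,"travel":[0,0,0],"twist":[0,0,0]}]' 70
python3 goto.py 0.432 -0.331 0.128 185
```

```text
time: 13.45
ee_pos: [0.4316, -0.3315, 0.0274]
tcp_rot: [-180.0, 0.1, -174.9]
wrist_force: [-1.0, 0.4, 4.9]
opening: 0.0087
grasp_force: 68.6
t 13.45 pos [ 0.4316 -0.3315  0.0274] rpy [-1.7995e+02  6.0000e-02 -1.7489e+02] q [-37.5   4.4 -10.1  75.4   0.  -42.6] F [-1.   0.4  4.9]
travel now-axes [  -0.5    0.4 -100.6] travel goal-axes [  -0.4    0.5 -100.6] twist [-0.0009  0.001   0.0019]
```

```bash
python3 -m crank '[{"gripper":4,"travel":[0,0,-10],"twist":[0,0,0]},{"gripper":4,"travel":[0,0,-20],"twist":[0,0,0]},{"gripper":4,"travel":[0,0,-40],"twist":[0,0,0]},{"gripper":4,"travel":[0,0,-50],"twist":[0,0,0.085]},{"gripper":4,"travel":[0,0,-50],"twist":[0,0,0.085]},{"gripper":4,"travel":[0,0,0],"twist":[0,0,0]},{"gripper":4,"travel":[0,0,0],"twist":[0,0,0]}]'
python3 goto.py 0.5535 0.0925 0.150 175.2
```

```text
time: 14.32
ee_pos: [0.4311, -0.3312, 0.1962]
tcp_rot: [180.0, -0.0, 175.4]
wrist_force: [-0.7, -0.7, -0.2]
opening: 0.0089
grasp_force: 68.8
t 14.325 pos [ 0.4311 -0.3312  0.1962] rpy [ 1.7998e+02 -2.0000e-02  1.7541e+02] q [-37.5   4.    8.1  94.2   0.  -32.9] F [-0.7 -0.7 -0.2]
travel now-axes [-88.1 432.1  46.3] travel goal-axes [-86.5 432.4  46.2] twist [ 0.0003 -0.0004  0.0036]
```

```bash
python3 -m crank '[{"gripper":4,"travel":[-9.7,48,0],"twist":[0,0,0]},{"gripper":4,"travel":[-9.7,48,0],"twist":[0,0,0]},{"gripper":4,"travel":[-9.7,48,0],"twist":[0,0,0]},{"gripper":4,"travel":[-9.7,48,0],"twist":[0,0,0]},{"gripper":4,"travel":[-9.7,48,0],"twist":[0,0,0]},{"gripper":4,"travel":[-9.7,48,0],"twist":[0,0,0]},{"gripper":4,"travel":[-9.7,48,0],"twist":[0,0,0]},{"gripper":4,"travel":[-9.7,48,0],"twist":[0,0,0]},{"gripper":4,"travel":[-9.7,48,0],"twist":[0,0,0]},{"gripper":4,"travel":[0,0,20],"twist":[0,0,0]},{"gripper":4,"travel":[0,0,20],"twist":[0,0,0]},{"gripper":4,"travel":[0,0,0],"twist":[0,0,0]}]'
python3 -m crank '[{"gripper":4,"travel":[0,0,0],"twist":[0,0,0]}]' >/dev/null
python3 goto.py 0.5535 0.0925 0.150 175.2
python3 - <<'E'
from h import *
for n in("wrist","side"):
    c=bot.calibration(n);im=bot.camera(n);cv2.imwrite(f"pics/{n}8.png",im[:,:,::-1]);np.save(f"{n}8.npy",c,allow_pickle=True)
cr=lambda f,x,y,w,h,s:cv2.resize(cv2.imread(f)[y:y+h,x:x+w],None,fx=s,fy=s,interpolation=cv2.INTER_CUBIC)
cv2.imwrite("pics/c8.png",np.hstack([cr("pics/wrist8.png",190,110,140,150,3),cr("pics/side8.png",230,100,70,90,5)]))
im=cv2.imread("pics/wrist8.png")[:,:,::-1].copy(); c=np.load("wrist8.npy",allow_pickle=True).item()
for col in("red","brass"):
    for b in blobs(im,col,60): print(col,b[0].round(1),b[2],plane(c,*b[2][0],.094).round(4))
E
```

```text
time: 15.82
ee_pos: [0.5515, 0.0922, 0.1536]
tcp_rot: [-179.9, -0.3, 175.4]
wrist_force: [0.0, -0.3, -0.5]
opening: 0.009
grasp_force: 68.9
t 15.95 pos [0.5529 0.0921 0.1566] rpy [-1.7999e+02 -4.0000e-02  1.7537e+02] q [ 9.5  5.7  5.6 89.9  0.  14.1] F [ 1.   0.2 -0.8]
travel now-axes [-0.6  0.4  6.6] travel goal-axes [-0.6  0.4  6.6] twist [-0.0001 -0.0006  0.003 ]
red [256.  263.9] ((256.0, 263.5), (81.0, 20.0), 90.0) [0.6195 0.0871 0.094 ]
brass [157.9 258.1] ((158.0, 258.5), (11.0, 12.0), 90.0) [ 0.6066 -0.0047  0.094 ]
brass [478.2 230.2] ((481.0685119628906, 230.53753662109375), (51.93445587158203, 55.22637939453125), 85.03025817871094) [0.6018 0.2948 0.094 ]
brass [258.4 196.1] ((258.5, 195.5), (31.0, 27.0), 90.0) [0.5517 0.0948 0.094 ]
```

View pics/c8.png

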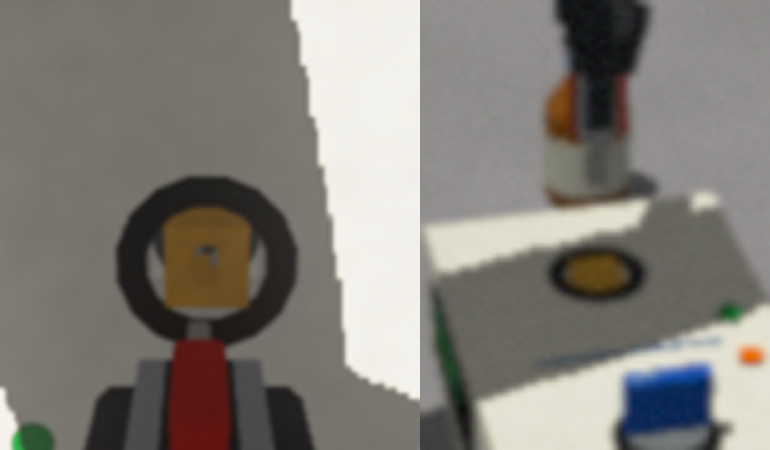

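Run:
```python
from h import *
c=np.load("wrist8.npy",allow_pickle=True).item();z=.1566
def pr(p):
    M=c["camera_from_world"];q=M[:3,:3]@np.array(p)+M[:3,3];return (K(c)*q[:2]/q[2]+[c["cx"],c["cy"]]).round(1)
print("face back",plane(c,258.7,212.5,.094).round(4),"front",plane(c,258.7,179.3,.094).round(4),"hole",plane(c,258.7,195,.094).round(4))
for r in (222.5,223.5): print("head front bottom x+15mm",plane(c,256,r,z+.0236)+[.015,0,0])
for dx in(-.002,0,.002): print(dx,"pred tip",pr([.5529+dx-.0055,.0921,z-.0084]),pr([.5529+dx+.0055,.0921,z-.0084]),"collar front bot",pr([.5529+dx-.009,.0921,z+.0176]),"head front bot",pr([.5529+dx-.015,.0921,z+.0236]),"head front top",pr([.5529+dx-.015,.0921,z+.0576]))
im=cv2.imread("pics/wrist8.png"); print(im[205:245:1,256].tolist())
```

```text
face back [0.5677 0.0938 0.094 ] front [0.5371 0.0962 0.094 ] hole [0.5513 0.0951 0.094 ]
head front bottom x+15mm [0.55412558 0.09368949 0.1802    ]
head front bottom x+15mm [0.55474146 0.09363951 0.1802    ]
-0.002 pred tip [254.4 212. ] [255.7 226.7] collar front bot [253.7 222.9] head front bot [252.7 217.5] head front top [251.9 247.1]
0 pred tip [254.7 214.7] [256.  229.3] collar front bot [254.  225.9] head front bot [253.  220.7] head front top [252.2 251.1]
0.002 pred tip [254.9 217.4] [256.2 231.9] collar front bot [254.3 229. ] head front bot [253.3 224. ] head front top [252.6 255. ]
[[33, 75, 103], [33, 78, 107], [35, 79, 108], [37, 80, 108], [37, 80, 108], [33, 78, 107], [40, 79, 106], [65, 87, 105], [90, 98, 103], [93, 98, 100], [81, 85, 87], [61, 64, 66], [60, 62, 64], [68, 70, 72], [69, 71, 74], [70, 72, 74], [68, 70, 73], [59, 61, 77], [39, 42, 85], [24, 26, 88], [20, 23, 89], [21, 24, 89], [20, 23, 90], [21, 24, 91], [20, 23, 90], [21, 24, 90], [20, 22, 90], [20, 23, 90], [21, 23, 90], [20, 23, 90], [20, 22, 90], [20, 22, 90], [19, 21, 89], [21, 23, 90], [19, 21, 90], [19, 21, 90], [20, 22, 90], [19, 21, 90], [18, 21, 89], [18, 21, 89]]
```

```bash
python3 -m crank '[{"gripper":4,"travel":[0.7,1.6,20],"twist":[0,0,0]},{"gripper":4,"travel":[0,0,20],"twist":[0,0,0]},{"gripper":4,"travel":[0,0,10],"twist":[0,0,0]},{"gripper":4,"travel":[0,0,0],"twist":[0,0,0]},{"gripper":4,"travel":[0,0,0],"twist":[0,0,0]}]'
python3 goto.py 0.5522 0.0937 0.105 175.2
python3 - <<'E'
from h import *
for n in("wrist","side"):
    im=bot.camera(n);cv2.imwrite(f"pics/{n}9.png",im[:,:,::-1])
cr=lambda f,x,y,w,h,s:cv2.resize(cv2.imread(f)[y:y+h,x:x+w],None,fx=s,fy=s,interpolation=cv2.INTER_CUBIC)
cv2.imwrite("pics/c9.png",np.hstack([cr("pics/wrist9.png",200,160,110,110,5),cr("pics/side9.png",240,130,50,110,5)]))
E
```

```text
time: 16.68
ee_pos: [0.553, 0.0939, 0.1076]
tcp_rot: [180.0, 0.1, 175.4]
wrist_force: [-0.1, -0.3, -0.9]
opening: 0.0091
grasp_force: 68.9
t 16.675 pos [0.553  0.0939 0.1076] rpy [1.7998e+02 7.0000e-02 1.7536e+02] q [ 9.6  5.5 -0.  84.4 -0.  14.3] F [-0.1 -0.3 -0.9]
travel now-axes [ 0.8 -0.3  2.6] travel goal-axes [ 0.8 -0.3  2.6] twist [0.0003 0.0012 0.0029]
```

View pics/c9.png

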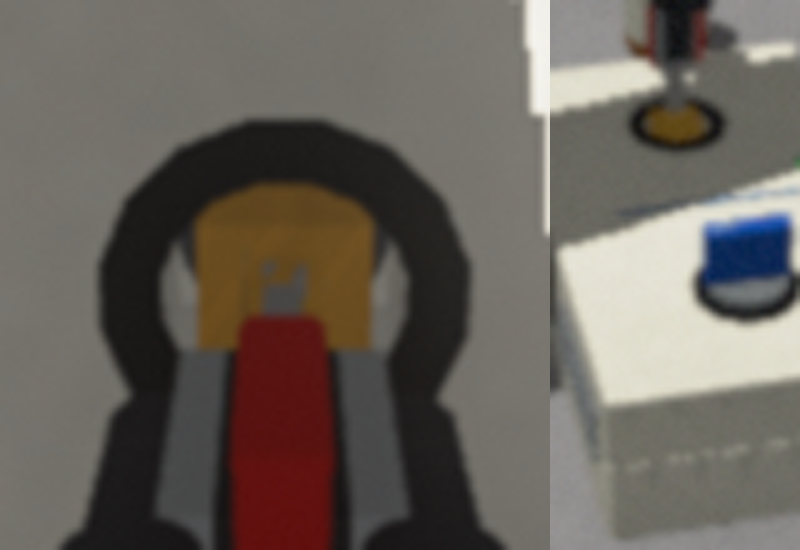

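The wrist crop shows the key (crop column 283) centred sideways over the lock (column 285). Lengthwise it sits about 1–2 mm too far out, so I'll correct that and start inserting.

```bash
python3 -m crank '[{"gripper":4,"travel":[1.3,0,0],"twist":[0,0,0.003]},{"gripper":4,"travel":[0,0,4],"twist":[0,0,0]},{"gripper":4,"travel":[0,0,3],"twist":[0,0,0]},{"gripper":4,"travel":[0,0,3],"twist":[0,0,0]},{"gripper":4,"travel":[0,0,0],"twist":[0,0,0]}]' 90
python3 goto.py 0.5522 0.0937 0.0764 175.2
```

```text
time: 17.4
ee_pos: [0.5528, 0.094, 0.0966]
tcp_rot: [180.0, 0.2, 175.2]
wrist_force: [7.8, -1.0, -3.5]
opening: 0.0086
grasp_force: 90.9
t 17.4 pos [0.5528 0.094  0.0966] rpy [179.99   0.18 175.19] q [ 9.7  5.4 -1.3 83.  -0.  14.5] F [ 7.8 -1.  -3.5]
travel now-axes [ 0.6 -0.4 20.2] travel goal-axes [ 0.5 -0.4 20.2] twist [ 0.0003  0.0031 -0.0002]
```

```bash
python3 -m crank '[{"gripper":4,"travel":[-1,0,0],"twist":[0,0,0]},{"gripper":4,"travel":[0,0,2],"twist":[0,0,0]},{"gripper":4,"travel":[0,0,0],"twist":[0,0,0]}]'
python3 goto.py 0.5522 0.0937 0.0764 175.2
```

```text
time: 17.77
ee_pos: [0.553, 0.0939, 0.0946]
tcp_rot: [180.0, 0.1, 175.2]
wrist_force: [6.2, -0.8, -0.7]
opening: 0.0084
grasp_force: 91.2
t 17.775 pos [0.553  0.0939 0.0946] rpy [1.800e+02 1.000e-01 1.752e+02] q [ 9.6  5.6 -1.4 82.9 -0.  14.5] F [ 6.2 -0.8 -0.7]
travel now-axes [ 0.8 -0.3 18.2] travel goal-axes [ 0.8 -0.3 18.2] twist [ 0.      0.0017 -0.0001]
```

```bash
python3 -m crank '[{"gripper":4,"travel":[-1.5,0,0],"twist":[0,0,0]},{"gripper":4,"travel":[0,1.5,1],"twist":[0,0,0]},{"gripper":4,"travel":[0,-3,1],"twist":[0,0,0]},{"gripper":4,"travel":[0,3,1],"twist":[0,0,0]},{"gripper":4,"travel":[0,-3,1],"twist":[0,0,0]},{"gripper":4,"travel":[0,3,1],"twist":[0,0,0]},{"gripper":4,"travel":[0,-3,1],"twist":[0,0,0]},{"gripper":4,"travel":[0,1.5,0],"twist":[0,0,0]},{"gripper":4,"travel":[0,0,0],"twist":[0,0,0]}]'
python3 goto.py 0.5522 0.0937 0.0764 175.2
```

```text
time: 18.9
ee_pos: [0.5536, 0.0936, 0.0883]
tcp_rot: [-180.0, -0.0, 175.2]
wrist_force: [-1.1, -1.9, 1.4]
opening: 0.0085
grasp_force: 91.6
t 18.9 pos [0.5536 0.0936 0.0883] rpy [-1.7996e+02 -3.0000e-02  1.7519e+02] q [ 9.6  5.8 -1.8 82.4 -0.  14.4] F [-1.1 -1.9  1.4]
travel now-axes [ 1.4  0.  11.9] travel goal-axes [ 1.4 -0.  11.9] twist [-0.0007 -0.0004 -0.0001]
```

```bash
python3 -m crank '[{"gripper":4,"travel":[0,1.5,1],"twist":[0,0,0]},{"gripper":4,"travel":[0,-3,1],"twist":[0,0,0]},{"gripper":4,"travel":[0,3,1],"twist":[0,0,0]},{"gripper":4,"travel":[0,-3,1],"twist":[0,0,0]},{"gripper":4,"travel":[0,3,1],"twist":[0,0,0]},{"gripper":4,"travel":[0,-3,1],"twist":[0,0,0]},{"gripper":4,"travel":[0,3,1],"twist":[0,0,0]},{"gripper":4,"travel":[0,-3,1],"twist":[0,0,0]},{"gripper":4,"travel":[0,1.5,0],"twist":[0,0,0]},{"gripper":4,"travel":[0,0,0],"twist":[0,0,0]}]'
python3 goto.py 0.5522 0.0937 0.0764 175.2
```

```text
time: 20.15
ee_pos: [0.5541, 0.0942, 0.0806]
tcp_rot: [180.0, 0.0, 175.2]
wrist_force: [2.5, 2.5, -0.4]
opening: 0.0086
grasp_force: 91.5
t 20.15 pos [0.5541 0.0942 0.0806] rpy [1.7996e+02 4.0000e-02 1.7522e+02] q [ 9.6  5.9 -2.6 81.4  0.  14.4] F [ 2.5  2.5 -0.4]
travel now-axes [ 1.9 -0.7  4.2] travel goal-axes [ 1.9 -0.7  4.2] twist [0.0007 0.0006 0.0003]
```

Nearly there. I'll press on until the shoulder is felt on the face.

```bash
python3 -m crank '[{"gripper":4,"travel":[0,1,1],"twist":[0,0,0]},{"gripper":4,"travel":[0,-2,1],"twist":[0,0,0]},{"gripper":4,"travel":[0,2,1],"twist":[0,0,0]},{"gripper":4,"travel":[0,-1,1],"twist":[0,0,0]},{"gripper":4,"travel":[0,0,1],"twist":[0,0,0]},{"gripper":4,"travel":[0,0,0],"twist":[0,0,0]}]'
python3 goto.py 0.5522 0.0937 0.0764 175.2
```

```text
time: 20.9
ee_pos: [0.5537, 0.0942, 0.0764]
tcp_rot: [179.9, 0.0, 175.2]
wrist_force: [-2.4, 2.6, 9.5]
opening: 0.0086
grasp_force: 93.1
t 20.9 pos [0.5537 0.0942 0.0764] rpy [1.7994e+02 3.0000e-02 1.7522e+02] q [ 9.6  5.9 -3.1 81.   0.1 14.4] F [-2.4  2.6  9.5]
travel now-axes [ 1.5 -0.6 -0. ] travel goal-axes [ 1.5 -0.6  0. ] twist [0.0011 0.0004 0.0003]
```

```bash
python3 -m crank '[{"gripper":4,"travel":[0,0,1],"twist":[0,0,0]},{"gripper":4,"travel":[0,0,0],"twist":[0,0,0]}]'
python3 goto.py 0.5522 0.0937 0.0764 175.2
```

```text
time: 21.15
ee_pos: [0.5538, 0.0942, 0.0763]
tcp_rot: [179.9, 0.1, 175.2]
wrist_force: [-4.9, 2.9, 15.2]
opening: 0.0089
grasp_force: 94.0
t 21.15 pos [0.5538 0.0942 0.0763] rpy [1.7993e+02 7.0000e-02 1.7521e+02] q [ 9.6  5.9 -3.1 80.9  0.1 14.4] F [-4.9  2.9 15.2]
travel now-axes [ 1.5 -0.6 -0.1] travel goal-axes [ 1.5 -0.6 -0.1] twist [0.0012 0.0012 0.0002]
```

The key is home: it stops stiffly at z 0.0763, the height I expected. Now the quarter turn.

```bash
python3 -m crank '[{"gripper":4,"travel":[0,0,0],"twist":[0,0,0.15]},{"gripper":4,"travel":[0,0,0],"twist":[0,0,0.15]},{"gripper":4,"travel":[0,0,0],"twist":[0,0,0.15]},{"gripper":4,"travel":[0,0,0],"twist":[0,0,0.15]},{"gripper":4,"travel":[0,0,0],"twist":[0,0,0.15]},{"gripper":4,"travel":[0,0,0],"twist":[0,0,0.15]},{"gripper":4,"travel":[0,0,0],"twist":[0,0,0.15]},{"gripper":4,"travel":[0,0,0],"twist":[0,0,0.15]},{"gripper":4,"travel":[0,0,0],"twist":[0,0,0.15]},{"gripper":4,"travel":[0,0,0],"twist":[0,0,0.15]},{"gripper":4,"travel":[0,0,0],"twist":[0,0,0.05]},{"gripper":4,"travel":[0,0,0],"twist":[0,0,0]}]'
python3 goto.py 0.5522 0.0937 0.0764 175.2;python3 -c "from h import *;print(bot.get_obs()['torque'])"
```

```text
time: 22.65
ee_pos: [0.5563, 0.0957, 0.0764]
tcp_rot: [179.7, -0.2, 86.4]
wrist_force: [7.7, 10.5, 7.4]
opening: 0.0088
grasp_force: 92.5
t 22.65 pos [0.5563 0.0957 0.0764] rpy [179.67  -0.25  86.42] q [  9.7   5.9  -3.   80.6   0.2 103.3] F [ 7.7 10.5  7.4]
travel now-axes [-2.3 -4.  -0. ] travel goal-axes [ 3.9 -2.4  0. ] twist [ 7.9000e-03  1.0000e-03 -1.5495e+00]
[ 2.34067564 -1.75089449  0.1324287 ]
```

```bash
python3 -m crank '[{"gripper":4,"travel":[0.8,0.6,0.5],"twist":[0,0,0.06]},{"gripper":4,"travel":[0,0,0],"twist":[0,0,0.06]},{"gripper":4,"travel":[0,0,0],"twist":[0,0,0.06]},{"gripper":4,"travel":[0,0,0],"twist":[0,0,0]},{"gripper":4,"travel":[0,0,0],"twist":[0,0,0]}]'
python3 goto.py 0.5522 0.0937 0.0764 175.2;python3 -c "from h import *;print(bot.get_obs()['torque'])"
```

```text
time: 23.28
ee_pos: [0.5567, 0.0958, 0.0764]
tcp_rot: [179.7, -0.2, 76.1]
wrist_force: [5.2, 7.1, 12.8]
opening: 0.0088
grasp_force: 93.2
t 23.275 pos [0.5567 0.0958 0.0764] rpy [179.7   -0.23  76.12] q [ 9.700e+00  6.000e+00 -3.000e+00  8.070e+01  1.000e-01  1.136e+02] F [ 5.2  7.1 12.8]
travel now-axes [-3.1 -3.9 -0.1] travel goal-axes [ 4.4 -2.4 -0. ] twist [ 7.3000e-03  1.5000e-03 -1.7292e+00]
[ 1.50013545 -1.23812641  0.08789752]
```

```bash
python3 -m crank '[{"gripper":4,"travel":[0,0,0],"twist":[0,0,0.06]},{"gripper":4,"travel":[0,0,0],"twist":[0,0,0.06]},{"gripper":4,"travel":[0,0,0],"twist":[0,0,0]},{"gripper":4,"travel":[0,0,0],"twist":[0,0,0]}]'
python3 - <<'E'
from h import *
o=bot.get_obs();print(o["torque"],o["tcp_rot"],o["wrist_force"])
im=bot.camera("wrist");cv2.imwrite("pics/w10.png",im[:,:,::-1])
cv2.imwrite("pics/c10.png",cv2.resize(im[150:320,160:350,::-1],None,fx=3.4,fy=3.4,interpolation=cv2.INTER_CUBIC))
E
```

```text
time: 23.78
ee_pos: [0.557, 0.0955, 0.0764]
tcp_rot: [179.7, -0.2, 69.3]
wrist_force: [6.4, 4.9, 11.4]
opening: 0.0085
grasp_force: 93.2
[ 1.09499652 -1.42913929  0.46186427] [179.69527523  -0.24355362  69.26149108] [ 6.4299345   4.94670979 11.35398001]
```

View pics/c10.png

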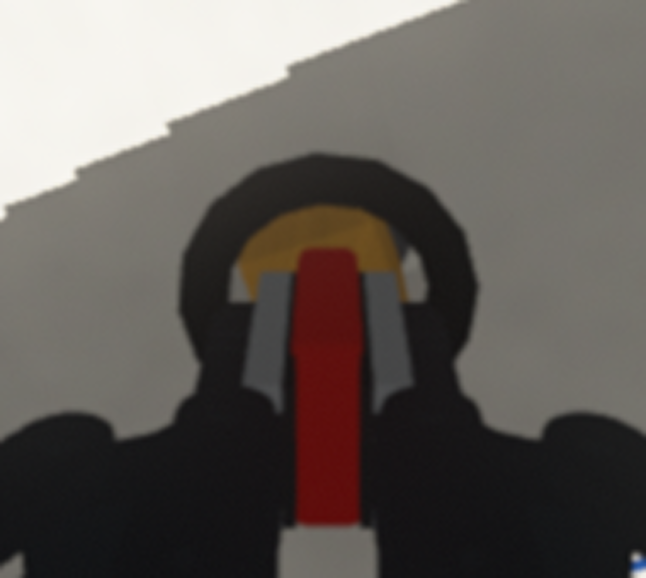

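The crop shows the key still square in the fingers and shoulder-down, at about (328,380), with the brass plug turned along with it. The torque rose to 0.46 N m, well above the spring's 0.15, so the stop is felt. Handing in.

```bash
python3 -c "
from workcell import bot
print(bot.job_done())"
```

```text
the job is handed in; nothing more can be done
None
```

I handed the job in at about 24 s: the knob was twisted to its stop and sprang back, and the key is fully home and held turned against the lock's stop; the hand-in returned no verdict.

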